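# Put the bench items back on their own outline plates

### The arm

A 6-joint arm with a two-finger parallel gripper is mounted at the origin on a cart in front of the work surface, level with it; the furniture and walls round the work are solid. World frame = base frame: x ahead of the robot, y to its left, z up, the work surface at z = 0. Lengths are in m, angles in rad, forces in N, time in s.
With the tool pointing down it reaches from about 0.375 to 0.9 m from the base axis. Payload 3.1 kg.
Tool frame: the origin (TCP) lies at the very end of the fingers, on their centre line; the grasp point (between the pads) lies 19 mm behind it; z points along the fingers, y is the line along which they close (so a half turn about z gives the same grasp; the last joint's range is limited). The gripper opens to 87 mm and grips with 3 to 60 N. Pads are 19 mm wide; open, the fingers measure 117 mm over their backs; the gripper's body (75 mm by 190 mm) begins 51 mm behind the grasp point.
Start: joints at [1.073, 0.527, 1.433, -0, 1.181, -0.178], TCP at [0.196, 0.593, 0.223] pointing down, gripper open.
Joint ranges: [-3.08, 3.08], [-0.75, 2.2], [0.22, 2.44], [-1.43, 4.57], [0, 2.65], [-2.85, 2.85]. Speed limits (rad/s): [2.79, 2.79, 3.14, 3.14, 3.14, 3.14].

### API

Orientations are given as a 3x3 rotation matrix whose columns are the frame's x, y, z axes.
In Python, from bench import env gives the robot as it stands.
- The arm moves only by the tool send_rows, never from a script. Its argument "commands" is a list of rows, each an object with "grip": the finger opening in mm, from 0 to 87; "slide": the shift along the tool's x, y, z in mm, a list of three; "roll": the turn about the tool's z in rad. In form: [{"grip": grip, "slide": [tx, ty, tz], "roll": roll}, ...]. A call has 1 to 20 rows; each row is the pose to reach, as a shift and turn from the pose commanded when the call began, along the tool's axes at that moment; what a row does not reach only later rows make up. A row lasts 1/8 s, in which the tool goes at most 62.5 mm and 10.7 degrees, less where a joint would pass 70% of its speed; a pose out of reach is approached as far as the arm can. A call with a gripper value outside its range is refused whole. The fingers move at their own pace and stop on an object; "force" is the grip in N (left out, the last holds). Time passes only in rows, so rows that repeat a pose let the fingers close. It gives the time, the measured TCP pose, the force, the opening and the grip force at its end, in the units of the state.
- env.sense(): the state, without advancing time (a new reading comes with each control period).
- env.camera(name): name is "side" or "top"; returns a dict with "img" (400x640x3 uint8, red, green, blue), "z_map" (400x640 float32, m along the optical axis (not along the pixel's ray), 0 where there is no reading), "intrinsics" (3x3 intrinsics, pixels), "k1" (the pictures are not rectified: a ray, as slopes to the right and down, at radius r is drawn at 1 + k1 r^2 times it, then the intrinsics apply), "extrinsics" (4x4, takes a point from camera to world coordinates). Camera axes: x right, y up, looking along -z (the intrinsics and any distortion apply to the point x, -y, -z); pixel columns grow to the right and rows downward; lengths in m; the calibration is good to about 2 mm. A picture is of the moment at which its call begins.
- env.sign_off(): hands the job in; it is judged then, once.
Trained networks look in the newest picture that a camera, given by its name, has taken for a name from the list of things; names that differ only in an ending like _2 or _b are one class to them, and where a whole thing is asked for, a point or a joint stands for the part that bears it (a point fixed in the world has none). Each returns a list of dicts, best first, with "p" (0 to 1); they miss things now and then, are a little off and sometimes report something else, mostly with a low value. They report only what shows in the picture. A call takes as long as a camera call. They do not tell look-alikes from the thing itself.
- env.recognise(target, camera): "position" ([row, column] in pixels, amid what is visible of it).
- env.masks_of(target, camera): "region" (400x640 bool, what is visible of it) and "position" ([row, column] in pixels, amid what is visible of it).
- env.tip_of(target, camera): "position" ([row, column] in pixels: a listed point, or the origin of a listed thing).
The state is a dict: "t": time; "qpos": joint angles; "qvel": joint speeds; "effort": joint torques, N m; "eef_pos": TCP position; "eef_rot": TCP orientation; "contact_force": force on the tool from outside, world axes, zero at the start; "torque": the same for the moment, N m; "width": finger opening in m; "finger_force": force on a finger pad.
Only numpy, scipy, OpenCV 4.12 (cv2) and the standard library are available. Lean on these libraries where they do the work, as an engineer would, in place of code of your own. Each camera call takes 0.05 s, during which the arm holds its last target. There are 200 camera calls.

### The job

The three things on the dark plates have been mixed up: each stands on another one's plate. Put each on the plate whose metal outline has the shape of its foot, centred inside the outline and square with it, standing or lying as it does now; the blank plate is free for parking something meanwhile and is empty again at the end. Keep the bottle upright, and leave the screwdriver and the small dropper bottle where they are.

Things in the scene. Friction and masses are not known exactly. Their poses are not given: they have to be found in the camera images.
- flask: white plastic bottle with a screw cap, upright, round body 44 mm across up to 92 mm height, 103 mm tall with the cap (28 mm across), 0.09 to 0.18 kg. Origin: centre of its foot, z up. At the start on block_plate; belongs on round_plate.
- whetstone: flat two-layer sharpening stone, 28 mm (its x) by 100 mm (its y, long) by 14 mm high, lying flat, 0.16 kg. Origin: centre of its underside, z up. At the start on round_plate; belongs on stone_plate, long side along the long side of the outline.
- vee_block: grey metal vee block, 50 mm (its x) by 60 mm (its y) by 42 mm high, with a vee groove in its top, 0.6 to 0.8 kg (grip firmly); its sides are flat and upright. Origin: centre of its underside, z up. At the start on stone_plate; belongs on block_plate, sides parallel to the outline (a quarter or half turn makes no difference).
- round_plate: dark rubber-faced plate fixed to the worktop, 100 mm (its x) by 132 mm (its y) and 5 mm thick, a small steel screw in each corner, with a metal circle, 60 mm inner diameter, about its centre. Origin: centre of its underside (its top is 5 mm higher), z up.
- stone_plate: dark rubber-faced plate fixed to the worktop, 100 mm (its x) by 132 mm (its y) and 5 mm thick, a small steel screw in each corner, with a narrow metal rectangle about its centre, inside 44 mm (x) by 116 mm (y). Origin: centre of its underside (its top is 5 mm higher), z up.
- block_plate: dark rubber-faced plate fixed to the worktop, 100 mm (its x) by 132 mm (its y) and 5 mm thick, a small steel screw in each corner, with a broad metal rectangle about its centre, inside 66 mm (x) by 76 mm (y). Origin: centre of its underside (its top is 5 mm higher), z up.
- blank_plate: dark rubber-faced plate fixed to the worktop, 100 mm (its x) by 132 mm (its y) and 5 mm thick, a small steel screw in each corner, without any outline, empty at the start: the free spot. Origin: centre of its underside (its top is 5 mm higher), z up.
- small_bottle: bystander: small dropper bottle standing on the worktop, 25 mm across, 58 mm tall. Origin: centre of its foot. Leave it alone.
- screwdriver: bystander: screwdriver lying on the worktop, 170 mm long (its y), 22 mm thick. Origin: its middle, at the underside. Leave it alone.
There are look-alikes about, which are no part of the job. There is more than one size of the flask; the job needs the middle-sized.

How it is judged:
At the end, for the whole second after the job is handed in: Bottle on the circle plate, whetstone on the narrow-rectangle plate, vee block on the broad-rectangle plate: resting there upright and still, centre within 12 mm of the plate's centre; whetstone within 0.2 rad of its outline's length, vee block's sides within 0.3 rad of its outline's (horizontal distance between flask and round_plate below 0.012 m and z of flask in the frame of round_plate between 0.002 and 0.009 m and angle between each of flask, whetstone, vee_block's own z axis and vertical below 0.08 rad and linear speed of each of flask, whetstone, vee_block below 0.01 m/s and horizontal distance between whetstone and stone_plate below 0.012 m and z of whetstone in the frame of stone_plate between 0.002 and 0.009 m and horizontal distance between vee_block and block_plate below 0.012 m and z of vee_block in the frame of block_plate between 0.002 and 0.009 m and angle between the y axis of whetstone and the y axis of stone_plate, either way round below 0.2 rad and (angle between the y axis of vee_block and the y axis of block_plate, either way round below 0.3 rad or angle between the y axis of vee_block and the x axis of block_plate, either way round below 0.3 rad)); the robot touches nothing.
It fails at once if the bottle is tipped over (more than 0.6 rad) (angle between flask's own z axis and vertical above 0.6 rad).
It fails at once if the small bottle is moved (more than 20 mm) (distance of small_bottle from where it was at the start of the episode above 0.02 m).
It fails at once if the screwdriver is moved (more than 20 mm) (distance of screwdriver from where it was at the start of the episode above 0.02 m).
It also fails if it takes over 120 s, if anything falls off the work surface, if the arm or the gripper's body presses on something with over 40 N, if the wrist force passes 120 N, or if a joint passes its speed limit or range.

## Working session

There is one attempt and no reset: what is moved stays moved. The work goes in short steps, Python scripts to look and compute and a tool call to move; the robot and the scene stay as the last step left them, time stands still between calls to the robot, and variables do not carry over. Pictures are saved under pics/ and viewed, at most 14 in all, crops included, and the job is handed in when it is done.

Besides the shell and the picture viewer there is one more tool, called after "Call:" as name([rows], argument=value, ...), one row to a line, values as JSON. send_rows: Moves the arm, as the interface text tells. Its arguments: {"type":"object","properties":{"commands":{"type":"array","items":{"type":"object","properties":{"grip":{"type":"number"},"slide":{"type":"array","items":{"type":"number"}},"roll":{"type":"number"}}}},"force":{"type":"number"}},"required":["commands"]}

```bash
mkdir -p pics
cat > h.py <<'E'
import numpy as np, cv2
from bench import env
def px2w(c,u,v,z=None,d=None):
    K=c["intrinsics"]; 
    x=(np.asarray(u,float)-K[0,2])/K[0,0]; y=(np.asarray(v,float)-K[1,2])/K[1,1]
    xd,yd=x.copy(),y.copy()
    for _ in range(10):
        s=1+c["k1"]*(x*x+y*y); x=xd/s; y=yd/s
    E=np.array(c["extrinsics"]); r=np.stack([x,-y,-np.ones_like(x)],-1)@E[:3,:3].T
    o=E[:3,3]
    if d is None: d=(z-o[2])/r[...,2]
    return o+r*np.asarray(d)[...,None]
def cloud(c):
    v,u=np.mgrid[:400,:640]; P=px2w(c,u,v,d=c["z_map"]); P[c["z_map"]<=0]=np.nan
    return P
def save(n,img,crop=None,s=1):
    if crop: a,b,e,f=crop; img=img[a:b,e:f]
    cv2.imwrite("pics/"+n,cv2.resize(img,None,fx=s,fy=s,interpolation=cv2.INTER_CUBIC)[...,::-1])
E
cat > look.py <<'E'
from h import *
for n in("top","side"):
    c=env.camera(n); save(n+"0.png",c["img"],s=1.25); P=cloud(c)
    print(n,c["extrinsics"][:3,3].round(2) if hasattr(c["extrinsics"],'shape') else c["extrinsics"])
    for t in "flask whetstone vee_block round_plate stone_plate block_plate blank_plate small_bottle screwdriver".split():
        for r in env.masks_of(t,n)[:4]:
            m=r["region"]; q=P[m]; q=q[~np.isnan(q[:,0])]
            print(t,round(r["p"],2),np.round(r["position"]),m.sum(),np.median(q,0).round(3) if len(q) else '',np.percentile(q[:,2],97).round(3) if len(q) else '')
E
python3 look.py; python3 -c "
from bench import env
s=env.sense();print(s)"
```

```text
top [0.38 0.06 1.21]
flask 0.88 [231. 174.] 570 [0.352 0.43  0.11 ] 0.144
flask 0.67 [207. 223.] 224 [0.424 0.301 0.085] 0.109
flask 0.64 [209. 264.] 105 [0.417 0.189 0.06 ] 0.079
flask 0.49 [149. 280.] 1065 [0.601 0.152 0.004] 0.009
whetstone 0.82 [155. 276.] 319 [0.585 0.153 0.018] 0.022
vee_block 0.71 [204. 440.] 369 [ 0.449 -0.335  0.042] 0.05
round_plate 0.73 [152. 279.] 1062 [0.601 0.15  0.004] 0.008
stone_plate 0.82 [196. 432.] 1090 [ 0.456 -0.327  0.004] 0.012
block_plate 0.68 [214. 230.] 1154 [0.415 0.308 0.004] 0.009
blank_plate 0.81 [170. 352.] 1374 [ 0.555 -0.065  0.004] 0.008
screwdriver 0.69 [237. 390.] 121 [ 0.345 -0.181  0.018] 0.022
side [ 0.46 -0.88  0.7 ]
flask 0.75 [182. 302.] 193 [0.42  0.18  0.044] 0.075
flask 0.64 [139. 284.] 593 [0.357 0.422 0.073] 0.14
flask 0.56 [157. 304.] 298 [0.428 0.29  0.061] 0.106
flask 0.29 [189. 354.] 208 [0.587 0.149 0.017] 0.02
whetstone 0.48 [191. 354.] 183 [0.587 0.141 0.017] 0.02
vee_block 0.67 [322. 312.] 874 [ 0.448 -0.354  0.038] 0.047
round_plate 0.56 [197. 362.] 557 [0.6   0.137 0.003] 0.006
stone_plate 0.9 [339. 316.] 1680
[... 363 characters left out ...]
81e-07,
        1.18138013e+00, -1.78544076e-01]), 'qvel': array([-0.00235721,  0.00143591, -0.00071773, -0.00095461, -0.0008956 ,
       -0.00101557]), 'effort': array([ 6.78764009e-04, -4.40021110e+01, -1.76989263e+01,  6.33762334e-02,
        5.03622356e-02,  1.76866415e-06]), 'eef_pos': array([0.19585518, 0.5934901 , 0.22253925]), 'eef_rot': array([[-9.49623452e-01,  3.13393202e-01, -5.95603321e-06],
       [ 3.13393202e-01,  9.49623452e-01, -1.06534983e-05],
       [ 2.31725486e-06, -1.19833922e-05, -1.00000000e+00]]), 'contact_force': array([-0.51443355,  0.46874885,  0.12537512]), 'torque': array([0.01328288, 0.01730611, 0.00365193]), 'finger_force': 0.0, 'width': 0.08742056890454168}
```

View pics/top0.png

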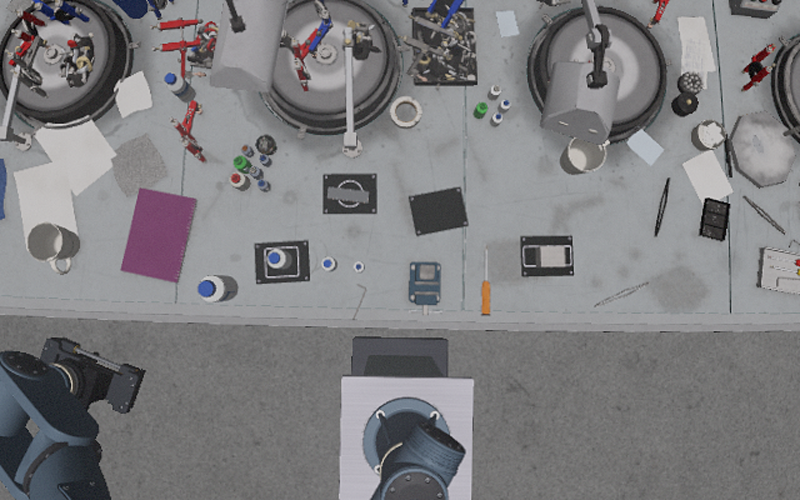

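View pics/side0.png

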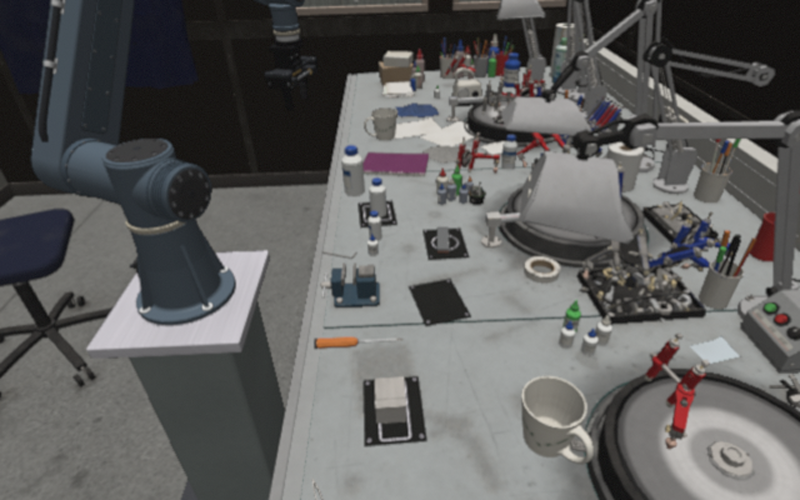

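Top picture (800x500 scale): plates are round (350,194), blank (438,210), block (282,261) and stone (547,256). The side picture shows the same layout, with the vise near the front edge.

The candidates for the flask are the blue caps at (212,288), (278,258), (329,263) and (359,266). The one at (278,258) fits: it stands on the broad-rectangle plate with its top at about 0.108 m. (212,288) is too tall at about 0.14 m, and the other two are too short.

```bash
cat > meas.py <<'E'
from h import *
def rect(Q):
    (c,s,a)=cv2.minAreaRect((Q*1000).astype(np.float32)); 
    if s[0]>s[1]: a+=90; s=s[::-1]
    # a: direction of short side (deg from world x); long dir = a+90
    return np.round(c,1),np.round(s,1),round((a+90)%180,1)
PL=dict(round=(.60,.15),blank=(.55,-.065),block=(.415,.305),stone=(.456,-.327))
def plates(c):
    v,u=np.mgrid[:400,:640]; W=px2w(c,u,v,z=.005); I=c["img"].max(2)
    for n,(x,y) in PL.items():
        near=np.hypot(W[...,0]-x,W[...,1]-y)<.1
        m=((I<75)&near).astype(np.uint8)
        k,l,st,_=cv2.connectedComponentsWithStats(m); b=1+np.argmax(st[1:,4])
        print("plate",n,rect(W[l==b][:,:2]))
def objs(c,where):
    P=cloud(c)
    for n,x,y,z0,z1,R in where:
        m=(np.hypot(P[...,0]-x,P[...,1]-y)<R)&(P[...,2]>z0)&(P[...,2]<z1)
        Q=P[m]; print(n,len(Q),rect(Q[:,:2]),"mean",Q.mean(0).round(4))
E
python3 - <<'E'
from meas import *
c=env.camera("top"); plates(c)
objs(c,[("cap",.415,.305,.095,.125,.05),("stone",.585,.153,.013,.03,.08),("vee",.449,-.335,.03,.06,.06),("bot3",.417,.189,.05,.1,.03),("bot4",.415,.115,.03,.1,.04),("big",.352,.43,.1,.2,.05)])
save("crop.png",np.vstack([c["img"][185:245,150:310],c["img"][130:190,240:400],c["img"][180:240,360:520]]),s=3)
s=env.camera("side");
P=np.vstack([cloud(c).reshape(-1,3),cloud(s).reshape(-1,3)])
print("height map cm rows x .30-.80, cols y .5..-.5 (step .05)")
for x in np.arange(.3,.8,.05):
    print(round(x,2),[int(100*max([0,*P[(P[:,0]>=x)&(P[:,0]<x+.05)&(P[:,1]<y)&(P[:,1]>=y-.05),2]])) for y in np.arange(.5,-.5,-.05)])
E
```

```text
plate round (array([591.3, 152.7]), array([ 96.1, 125.8]), 91.6)
plate blank (array([554.3, -65.2]), array([ 96.4, 129.1]), 102.5)
plate block (array([419.2, 310.9]), array([ 96.2, 129.6]), 94.9)
plate stone (array([ 450.2, -336.5]), array([ 95.8, 129.8]), 91.5)
cap 77 (array([426.2, 308.7]), array([24.6, 25.8]), 16.4) mean [0.4251 0.3087 0.1058]
stone 297 (array([585.9, 155.1]), array([28. , 99.8]), 86.9) mean [0.5856 0.1556 0.0179]
vee 346 (array([ 448.5, -335.5]), array([50.7, 60.6]), 91.5) mean [ 0.4484 -0.3349  0.0415]
bot3 100 (array([418.6, 192.7]), array([29. , 31.7]), 91.5) mean [0.4179 0.1917 0.0646]
bot4 54 (array([413.8, 124.1]), array([20.8, 20.9]), 91.6) mean [0.4135 0.123  0.0398]
big 377 (array([353.7, 443.1]), array([54.2, 59.3]), 16.0) mean [0.3533 0.4386 0.1231]
height map cm rows x .30-.80, cols y .5..-.5 (step .05)
0.3 [14, 14, 0, 0, 0, 0, 0, 0, 0, 3, 6, 6, 0, 2, 0, 0, 0, 0, 0, 1]
0.35 [14, 14, 1, 0, 0, 0, 0, 0, 0, 1, 7, 7, 0, 2, 0, 0, 0, 0, 0, 0]
0.4 [0, 0, 1, 11, 10, 7, 8, 5, 0, 1, 7, 7, 0, 1, 0, 1, 5, 5, 0, 0]
0.45 [0, 0, 0, 0, 1, 0, 0, 0, 0, 0, 0, 0, 0, 1, 0, 0, 4, 5, 0, 0]
0.5 [0, 0, 0, 0, 0, 0, 1, 0, 0, 0, 1, 1, 1, 0, 0, 0, 0, 0, 0, 0]
0.55 [0, 5, 5, 4, 0, 2, 2, 2, 0, 0, 1, 1, 0, 0, 0, 0, 0, 0, 0, 0]
0.6 [0, 9, 7, 5, 0, 1, 2, 1, 0, 0, 0, 0, 0, 0, 36, 39, 40, 9, 9, 0]
0.65 [0, 9, 7, 4, 0, 0, 8, 8, 0, 0, 0, 0, 0, 0, 42, 42, 42, 9, 9, 9]
0.7 [0, 3, 6, 6, 1, 1, 8, 8, 0, 0, 0, 0, 0, 0, 41, 47, 42, 38, 9, 9]
0.75 [0, 27, 28, 28, 25, 5, 8, 8, 2, 2, 2, 0, 0, 6, 39, 48, 46, 37, 4, 4]
```

View pics/crop.png

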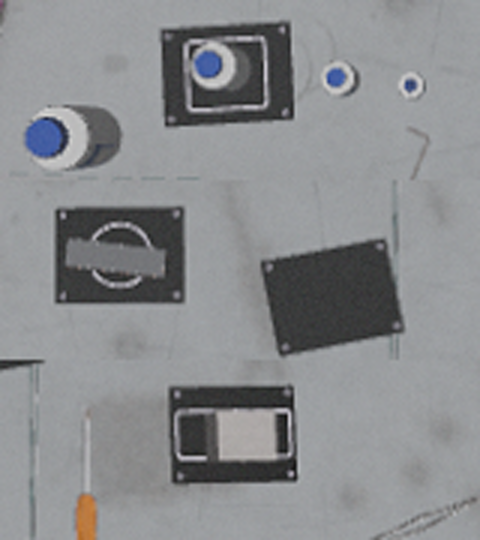

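The crop confirms it: the middle-sized flask is the one on the broad-rectangle plate, at crop (208,65). The large one is at (45,138), the smaller ones at (338,78) and (410,86), and the last of these is the dropper bottle. I'll park the flask first, moving above it with the fingers closing along world x.

Call:
send_rows([
  {"grip": 87, "slide": [-306.5, -198, 0], "roll": 1.252},
  {"grip": 87, "slide": [-306.5, -198, 0], "roll": 1.252},
  {"grip": 87, "slide": [-306.5, -198, 0], "roll": 1.252},
  {"grip": 87, "slide": [-306.5, -198, 0], "roll": 1.252},
  {"grip": 87, "slide": [-306.5, -198, 0], "roll": 1.252},
  {"grip": 87, "slide": [-306.5, -198, 0], "roll": 1.252},
  {"grip": 87, "slide": [-306.5, -198, 0], "roll": 1.252},
  {"grip": 87, "slide": [-306.5, -198, 0], "roll": 1.252},
  {"grip": 87, "slide": [-306.5, -198, 0], "roll": 1.252},
  {"grip": 87, "slide": [-306.5, -198, 0], "roll": 1.252},
  {"grip": 87, "slide": [-306.5, -198, 0], "roll": 1.252},
], force=25)

```text
t: 2.48
eef_pos: [0.4244, 0.3099, 0.2226]
eef_rot: [[-0.002, 1.0, 0.0], [1.0, 0.002, -0.0], [-0.0, 0.0, -1.0]]
contact_force: [0.5, -0.3, -0.4]
width: 0.0872
finger_force: 0.0
```

Run:
```python
from meas import *
s=env.sense(); print(s["eef_pos"].round(4), s["eef_rot"].round(3).tolist())
c=env.camera("top"); d=env.camera("side"); P=cloud(c)
for cc in (c,d):
    P=cloud(cc); m=(P[...,0]>.64)&(P[...,0]<.76)&(abs(P[...,1]-.15)<.1)&(P[...,2]>.03)&(P[...,2]<.2)
    Q=P[m]; print("lamp",len(Q),*[ (round(x,2),Q[(Q[:,0]>=x)&(Q[:,0]<x+.01)][:,1:].min(0).round(3).tolist(),Q[(Q[:,0]>=x)&(Q[:,0]<x+.01)][:,1:].max(0).round(3).tolist()) for x in np.arange(.64,.72,.01) if ((Q[:,0]>=x)&(Q[:,0]<x+.01)).any()],sep="\n")
objs(d,[("stone side",.585,.153,.013,.03,.08),("flask side",.425,.305,.03,.115,.04)])
P=cloud(c);m=(np.hypot(P[...,0]-.585,P[...,1]-.153)<.08)&(P[...,2]>.014)&(P[...,2]<.03)
Q=P[m][:,:2];w,V=np.linalg.eigh(np.cov(Q.T));print("pca",np.degrees(np.arctan2(V[1,1],V[0,1])),Q.mean(0))
```

```text
[0.4244 0.3099 0.2226] [[-0.002, 1.0, 0.0], [1.0, 0.002, -0.0], [-0.0, 0.0, -1.0]]
lamp
215
(np.float64(0.68), [0.144, 0.061], [0.162, 0.073])
(np.float64(0.69), [0.136, 0.055], [0.164, 0.085])
(np.float64(0.7), [0.136, 0.061], [0.164, 0.084])
(np.float64(0.71), [0.136, 0.064], [0.165, 0.086])
lamp
237
(np.float64(0.69), [0.131, 0.056], [0.159, 0.081])
(np.float64(0.7), [0.131, 0.03], [0.159, 0.08])
(np.float64(0.71), [0.131, 0.03], [0.165, 0.082])
stone side 167 (array([588.4, 152.7]), array([ 25.5, 103.2]), 84.3) mean [0.5877 0.1483 0.0176]
flask side 277 (array([425.9, 297.9]), array([34.4, 43.5]), 168.7) mean [0.427  0.2927 0.07  ]
pca 87.05271267317491 [0.58551216 0.15513979]
```

Call:
send_rows([
  {"grip": 87, "slide": [-1, 1, 60], "roll": 0},
  {"grip": 87, "slide": [-1, 1, 110], "roll": 0},
  {"grip": 87, "slide": [-1, 1, 150], "roll": 0},
  {"grip": 87, "slide": [-1, 1, 167], "roll": 0},
  {"grip": 87, "slide": [-1, 1, 167], "roll": 0},
  {"grip": 35, "slide": [-1, 1, 167], "roll": 0},
  {"grip": 35, "slide": [-1, 1, 167], "roll": 0},
  {"grip": 35, "slide": [-1, 1, 167], "roll": 0},
  {"grip": 35, "slide": [-1, 1, 167], "roll": 0},
  {"grip": 35, "slide": [-1, 1, 167], "roll": 0},
  {"grip": 35, "slide": [-1, 1, 167], "roll": 0},
  {"grip": 35, "slide": [-1, 1, 167], "roll": 0},
], force=25)

```text
t: 4.08
eef_pos: [0.426, 0.3085, 0.0557]
eef_rot: [[0.0, 1.0, 0.0], [1.0, -0.0, 0.0], [0.0, 0.0, -1.0]]
contact_force: [-0.1, -0.3, 2.2]
width: 0.0424
finger_force: 25.0
```

Call:
send_rows([
  {"grip": 35, "slide": [0, 0, -20], "roll": 0},
  {"grip": 35, "slide": [0, 0, -60], "roll": 0},
  {"grip": 35, "slide": [0, 0, -110], "roll": 0},
  {"grip": 35, "slide": [0, 0, -140], "roll": 0},
  {"grip": 35, "slide": [-40, 14, -140], "roll": 0},
  {"grip": 35, "slide": [-90, 31, -140], "roll": 0},
  {"grip": 35, "slide": [-140, 48, -140], "roll": 0},
  {"grip": 35, "slide": [-190, 65, -140], "roll": 0},
  {"grip": 35, "slide": [-240, 82, -140], "roll": 0},
  {"grip": 35, "slide": [-290, 100, -140], "roll": 0},
  {"grip": 35, "slide": [-340, 117, -140], "roll": 0},
  {"grip": 35, "slide": [-373, 128, -140], "roll": 0},
  {"grip": 35, "slide": [-373, 128, -140], "roll": 0},
  {"grip": 35, "slide": [-373, 128, -100], "roll": 0},
  {"grip": 35, "slide": [-373, 128, -60], "roll": 0},
  {"grip": 35, "slide": [-373, 128, -30], "roll": 0},
  {"grip": 35, "slide": [-373, 128, -12], "roll": 0},
  {"grip": 35, "slide": [-373, 128, -4], "roll": 0},
  {"grip": 35, "slide": [-373, 128, 0], "roll": 0},
  {"grip": 35, "slide": [-373, 128, 0], "roll": 0},
])

```text
t: 6.58
eef_pos: [0.5542, -0.0643, 0.0562]
eef_rot: [[-0.0, 1.0, 0.001], [1.0, 0.0, -0.0], [-0.0, 0.001, -1.0]]
contact_force: [-0.1, -0.9, -1.7]
width: 0.0424
finger_force: 25.0
```

Call:
send_rows([
  {"grip": 35, "slide": [0, 0, 1], "roll": 0},
  {"grip": 35, "slide": [0, 0, 1], "roll": 0},
  {"grip": 60, "slide": [0, 0, 1], "roll": 0},
  {"grip": 87, "slide": [0, 0, 1], "roll": 0},
  {"grip": 87, "slide": [0, 0, 1], "roll": 0},
  {"grip": 87, "slide": [0, 0, 1], "roll": 0},
  {"grip": 87, "slide": [0, 0, -30], "roll": 0},
  {"grip": 87, "slide": [0, 0, -90], "roll": 0},
  {"grip": 87, "slide": [0, 0, -145], "roll": 0},
  {"grip": 87, "slide": [0, 0, -145], "roll": 0},
  {"grip": 87, "slide": [-271, -106, -145], "roll": 0},
  {"grip": 87, "slide": [-271, -106, -145], "roll": 0},
  {"grip": 87, "slide": [-271, -106, -145], "roll": 0},
  {"grip": 87, "slide": [-271, -106, -145], "roll": 0},
  {"grip": 87, "slide": [-271, -106, -145], "roll": 0},
  {"grip": 87, "slide": [-271, -106, -145], "roll": 0},
  {"grip": 87, "slide": [-271, -106, -145], "roll": 0},
  {"grip": 87, "slide": [-271, -106, -145], "roll": 0},
])

```text
t: 8.82
eef_pos: [0.448, -0.3339, 0.1999]
eef_rot: [[-0.002, 1.0, -0.001], [1.0, 0.002, 0.001], [0.001, -0.001, -1.0]]
contact_force: [0.5, -0.0, -0.5]
width: 0.0873
finger_force: 0.0
```

Run:
```python
from meas import *
c=env.camera("top"); d=env.camera("side")
objs(c,[("cap",.554,-.064,.095,.125,.05)])
objs(d,[("flask side",.554,-.064,.03,.125,.05)])
objs(d,[("vee side",.449,-.335,.03,.06,.06)])
P=cloud(c); v,u=np.mgrid[:400,:640]
def outl(c,x,y,R=.075):
    W=px2w(c,u,v,z=.005); h=np.hypot(W[...,0]-x,W[...,1]-y)<R; g=c["img"].min(2)
    m=h&(g>120)&(P[...,2]<.015)&(abs(W[...,0]-x)<.045)&(abs(W[...,1]-y)<.06); return rect(W[m][:,:2]),m.sum()
print("block outline",outl(c,.419,.311)); plates(c)
save("b.png",c["img"],(180,250,150,310),5)
```

```text
cap 75 (array([555. , -64.9]), array([23.8, 25.1]), 136.0) mean [ 0.5541 -0.0641  0.1066]
flask side 4 (array([558.2, -89. ]), array([2.7, 7.1]), 36.9) mean [ 0.5586 -0.0883  0.0339]
vee side 673 (array([ 448.4, -340.4]), array([49.3, 63.6]), 91.0) mean [ 0.4483 -0.3427  0.0407]
block outline ((array([417.7, 304.5]), array([ 78.6, 101.2]), 91.5), np.int64(165))
plate round (array([589.9, 152.7]), array([ 92.9, 125.9]), 91.5)
plate blank (array([553.7, -64.6]), array([ 94.7, 126.7]), 102.4)
plate block (array([419.4, 310.9]), array([ 95.4, 128.5]), 95.1)
plate stone (array([ 473.7, -308.9]), array([ 66.2, 179.8]), 114.4)
```

Call:
send_rows([
  {"grip": 87, "slide": [-1.5, 0.5, 60], "roll": -0.026},
  {"grip": 87, "slide": [-1.5, 0.5, 120], "roll": -0.026},
  {"grip": 87, "slide": [-1.5, 0.5, 165], "roll": -0.026},
  {"grip": 87, "slide": [-1.5, 0.5, 187], "roll": -0.026},
  {"grip": 87, "slide": [-1.5, 0.5, 187], "roll": -0.026},
  {"grip": 87, "slide": [-1.5, 0.5, 187], "roll": -0.026},
  {"grip": 40, "slide": [-1.5, 0.5, 187], "roll": -0.026},
  {"grip": 40, "slide": [-1.5, 0.5, 187], "roll": -0.026},
  {"grip": 40, "slide": [-1.5, 0.5, 187], "roll": -0.026},
  {"grip": 40, "slide": [-1.5, 0.5, 187], "roll": -0.026},
  {"grip": 40, "slide": [-1.5, 0.5, 187], "roll": -0.026},
  {"grip": 40, "slide": [-1.5, 0.5, 187], "roll": -0.026},
], force=58)

```text
t: 10.42
eef_pos: [0.4483, -0.3372, 0.0137]
eef_rot: [[-0.026, 1.0, -0.0], [1.0, 0.026, -0.0], [-0.0, -0.0, -1.0]]
contact_force: [-1.3, 0.0, 1.9]
width: 0.0496
finger_force: 58.0
```

Call:
send_rows([
  {"grip": 40, "slide": [0, 0, -20], "roll": 0},
  {"grip": 40, "slide": [0, 0, -60], "roll": 0},
  {"grip": 40, "slide": [0, 0, -110], "roll": 0},
  {"grip": 40, "slide": [0, 0, -160], "roll": 0},
  {"grip": 40, "slide": [0, 0, -180], "roll": 0},
  {"grip": 40, "slide": [40, -1, -180], "roll": 0},
  {"grip": 40, "slide": [90, -2, -180], "roll": 0},
  {"grip": 40, "slide": [145, -3, -180], "roll": 0},
  {"grip": 40, "slide": [200, -4, -180], "roll": 0},
  {"grip": 40, "slide": [255, -5, -180], "roll": 0},
  {"grip": 40, "slide": [310, -6, -180], "roll": 0},
  {"grip": 40, "slide": [365, -7, -180], "roll": -0.03},
  {"grip": 40, "slide": [420, -8, -180], "roll": -0.06},
  {"grip": 40, "slide": [475, -9, -180], "roll": -0.06},
  {"grip": 40, "slide": [530, -10, -180], "roll": -0.06},
  {"grip": 40, "slide": [585, -11.5, -180], "roll": -0.06},
  {"grip": 40, "slide": [625, -12, -180], "roll": -0.06},
  {"grip": 40, "slide": [647, -12.5, -180], "roll": -0.06},
  {"grip": 40, "slide": [647, -12.5, -180], "roll": -0.06},
  {"grip": 40, "slide": [647, -12.5, -180], "roll": -0.06},
])

```text
t: 12.92
eef_pos: [0.4177, 0.3083, 0.1923]
eef_rot: [[-0.086, 0.996, -0.003], [0.996, 0.086, -0.002], [-0.002, -0.004, -1.0]]
contact_force: [-0.5, -1.2, -8.2]
width: 0.0497
finger_force: 58.0
```

Run:
```python
from meas import *
print(env.sense()["eef_pos"])
c=env.camera("top"); plates(c); objs(c,[("stone",.585,.153,.013,.03,.08)])
save("b2.png",c["img"],(120,250,150,470),2.5)
```

```text
[0.41765188 0.30834054 0.19226373]
plate round (array([590.7, 152.2]), array([ 96. , 125.8]), 92.2)
plate blank (array([553.8, -65.2]), array([ 95.2, 128. ]), 102.7)
plate block (array([417.1, 290.5]), array([ 90.5, 105.6]), 6.5)
plate stone (array([ 450.2, -336.5]), array([ 95.8, 129.4]), 91.5)
stone 294 (array([586., 155.]), array([28.1, 99.6]), 86.8) mean [0.5855 0.1555 0.0179]
```

View pics/b2.png

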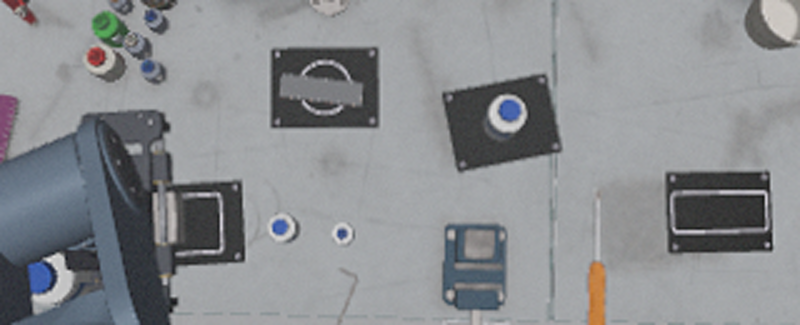

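Call:
send_rows([
  {"grip": 40, "slide": [0.5, 0.5, 50], "roll": 0},
  {"grip": 40, "slide": [0.5, 0.5, 100], "roll": 0},
  {"grip": 40, "slide": [0.5, 0.5, 140], "roll": 0},
  {"grip": 40, "slide": [0.5, 0.5, 165], "roll": 0},
  {"grip": 40, "slide": [0.5, 0.5, 174], "roll": 0},
  {"grip": 40, "slide": [0.5, 0.5, 178], "roll": 0},
  {"grip": 40, "slide": [0.5, 0.5, 180], "roll": 0},
  {"grip": 40, "slide": [0.5, 0.5, 180], "roll": 0},
  {"grip": 40, "slide": [0.5, 0.5, 180], "roll": 0},
])

```text
t: 14.1
eef_pos: [0.4199, 0.3102, 0.0143]
eef_rot: [[-0.086, 0.996, 0.001], [0.996, 0.086, 0.001], [0.001, 0.001, -1.0]]
contact_force: [-0.0, 1.1, -7.5]
width: 0.0494
finger_force: 58.0
```

Call:
send_rows([
  {"grip": 40, "slide": [0, -1, 1], "roll": 0},
  {"grip": 40, "slide": [0, -1, 1.3], "roll": 0},
  {"grip": 40, "slide": [0, -1, 1.3], "roll": 0},
  {"grip": 60, "slide": [0, -1, 1.3], "roll": 0},
  {"grip": 87, "slide": [0, -1, 1.3], "roll": 0},
  {"grip": 87, "slide": [0, -1, 1.3], "roll": 0},
  {"grip": 87, "slide": [0, -1, 1.3], "roll": 0},
  {"grip": 87, "slide": [0, -1, -30], "roll": 0},
  {"grip": 87, "slide": [0, -1, -90], "roll": 0},
  {"grip": 87, "slide": [0, -1, -150], "roll": 0},
  {"grip": 87, "slide": [0, -1, -150], "roll": 0},
  {"grip": 50, "slide": [-170, 144, -150], "roll": 0.14},
  {"grip": 50, "slide": [-170, 144, -150], "roll": 0.14},
  {"grip": 50, "slide": [-170, 144, -150], "roll": 0.14},
  {"grip": 50, "slide": [-170, 144, -150], "roll": 0.14},
  {"grip": 50, "slide": [-170, 144, -150], "roll": 0.14},
  {"grip": 50, "slide": [-170, 144, -150], "roll": 0.14},
], force=58)

```text
t: 16.23
eef_pos: [0.5758, 0.1531, 0.162]
eef_rot: [[0.054, 0.999, -0.004], [0.999, -0.054, 0.0], [-0.0, -0.004, -1.0]]
contact_force: [-0.3, 0.9, -0.3]
width: 0.0505
finger_force: 0.0
```

Run:
```python
from meas import *
c=env.camera("top"); plates(c); objs(c,[("vee",.419,.311,.03,.06,.06)])
d=env.camera("side"); objs(d,[("vee s",.419,.311,.03,.06,.06)])
```

```text
plate round (array([619.6, 196.4]), array([49.8, 89.4]), 91.5)
plate blank (array([553.8, -64.9]), array([ 95.2, 127.4]), 102.7)
plate block (array([421.1, 347. ]), array([58.1, 87.2]), 2.6)
plate stone (array([ 450.2, -336.4]), array([ 95.8, 129.1]), 91.5)
vee 4 (array([439.1, 327.7]), array([1.2, 6.4]), 170.3) mean [0.4397 0.3275 0.044 ]
vee s 185 (array([419.9, 305.9]), array([49.8, 67.4]), 96.1) mean [0.4206 0.301  0.0408]
```

Call:
send_rows([
  {"grip": 50, "slide": [2, 0, 50], "roll": 0},
  {"grip": 50, "slide": [2, 0, 100], "roll": 0},
  {"grip": 50, "slide": [2, 0, 140], "roll": 0},
  {"grip": 50, "slide": [2, 0, 150], "roll": 0},
  {"grip": 50, "slide": [2, 0, 153], "roll": 0},
  {"grip": 50, "slide": [2, 0, 153], "roll": 0},
  {"grip": 20, "slide": [2, 0, 153], "roll": 0},
  {"grip": 20, "slide": [2, 0, 153], "roll": 0},
  {"grip": 20, "slide": [2, 0, 153], "roll": 0},
  {"grip": 20, "slide": [2, 0, 153], "roll": 0},
  {"grip": 20, "slide": [2, 0, 153], "roll": 0},
], force=40)

```text
t: 17.7
eef_pos: [0.5798, 0.1549, 0.0117]
eef_rot: [[0.054, 0.999, 0.005], [0.999, -0.054, 0.0], [0.001, 0.005, -1.0]]
contact_force: [2.8, 0.2, 6.1]
width: 0.0275
finger_force: 40.0
```

Call:
send_rows([
  {"grip": 20, "slide": [2, 0, 0], "roll": 0},
  {"grip": 20, "slide": [0, 0, -15], "roll": 0},
  {"grip": 20, "slide": [0, 0, -40], "roll": 0},
  {"grip": 20, "slide": [0, 0, -40], "roll": 0},
])

```text
t: 18.2
eef_pos: [0.5776, 0.155, 0.0518]
eef_rot: [[0.054, 0.999, 0.001], [0.999, -0.054, 0.0], [0.0, 0.001, -1.0]]
contact_force: [0.6, 0.2, -1.3]
width: 0.0273
finger_force: 40.0
```

Run:
```python
from meas import *
d=env.camera("side"); save("s2.png",d["img"],(140,260,270,430),4)
print(env.sense()["eef_pos"],env.sense()["contact_force"],env.sense()["eef_rot"])
```

```text
[0.57691702 0.15491525 0.05082391] [-0.5154002  -0.01151733 -1.86559761] [[ 5.40250894e-02  9.98539210e-01 -8.57344379e-04]
 [ 9.98539577e-01 -5.40250319e-02  9.00404606e-05]
 [ 4.35908730e-05 -8.60956738e-04 -9.99999628e-01]]
```

View pics/s2.png

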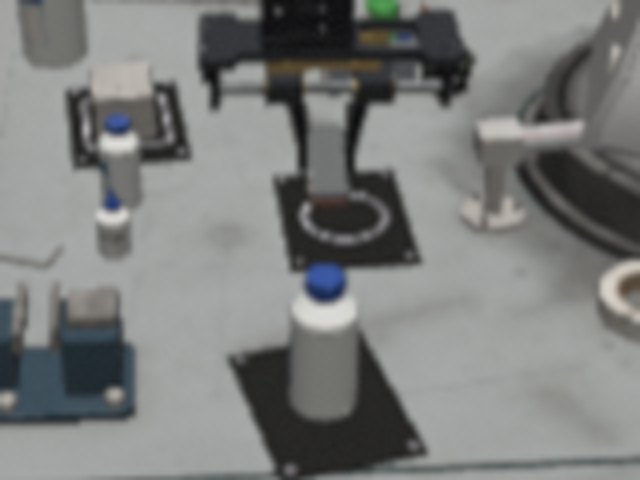

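Call:
send_rows([
  {"grip": 20, "slide": [0, 0, -40], "roll": 0},
  {"grip": 20, "slide": [0, 0, -90], "roll": 0},
  {"grip": 20, "slide": [0, 0, -140], "roll": 0},
  {"grip": 20, "slide": [0, 0, -150], "roll": 0},
  {"grip": 20, "slide": [-40, -8, -150], "roll": 0},
  {"grip": 20, "slide": [-90, -18, -150], "roll": 0},
  {"grip": 20, "slide": [-145, -29, -150], "roll": 0},
  {"grip": 20, "slide": [-200, -40, -150], "roll": -0.02},
  {"grip": 20, "slide": [-255, -51, -150], "roll": -0.04},
  {"grip": 20, "slide": [-310, -62, -150], "roll": -0.08},
  {"grip": 20, "slide": [-365, -73, -150], "roll": -0.08},
  {"grip": 20, "slide": [-420, -84, -150], "roll": -0.08},
  {"grip": 20, "slide": [-465, -94, -150], "roll": -0.08},
  {"grip": 20, "slide": [-498, -100, -150], "roll": -0.08},
  {"grip": 20, "slide": [-498, -100, -150], "roll": -0.08},
  {"grip": 20, "slide": [-498, -100, -110], "roll": -0.08},
  {"grip": 20, "slide": [-498, -100, -60], "roll": -0.08},
  {"grip": 20, "slide": [-498, -100, -10], "roll": -0.08},
  {"grip": 20, "slide": [-498, -100, 10], "roll": -0.08},
  {"grip": 20, "slide": [-498, -100, 10], "roll": -0.08},
])

```text
t: 20.75
eef_pos: [0.4491, -0.3336, 0.0376]
eef_rot: [[-0.027, 1.0, -0.005], [1.0, 0.027, 0.006], [0.007, -0.005, -1.0]]
contact_force: [0.4, 0.1, -1.0]
width: 0.0274
finger_force: 40.0
```

Run:
```python
from meas import *
s=env.sense();print(s["eef_pos"],s["contact_force"],s["eef_rot"].round(3).tolist())
d=env.camera("side"); objs(d,[("stone",.45,-.337,.028,.055,.08)]); plates(d)
```

```text
[ 0.44912338 -0.33360404  0.03761523] [ 0.35163654  0.12257698 -1.02409693] [[-0.027, 1.0, -0.005], [1.0, 0.027, 0.006], [0.007, -0.005, -1.0]]
stone 597 (array([ 451.1, -335.9]), array([ 44.1, 104.9]), 82.2) mean [ 0.4496 -0.3476  0.0426]
plate round (array([572.8, 154. ]), array([143.5, 145.5]), 85.9)
plate blank (array([524.1, -62.7]), array([149.9, 170.1]), 102.5)
plate block (array([459.3, 359.9]), array([ 78.9, 111.8]), 175.4)
plate stone (array([ 450., -318.]), array([110.7, 179.5]), 92.3)
```

Call:
send_rows([
  {"grip": 20, "slide": [-1, 0.5, 12], "roll": 0},
  {"grip": 20, "slide": [-1, 0.5, 20], "roll": 0},
  {"grip": 20, "slide": [-1, 0.5, 25], "roll": 0},
  {"grip": 20, "slide": [-1, 0.5, 26], "roll": 0},
  {"grip": 20, "slide": [-1, 0.5, 26], "roll": 0},
])

```text
t: 21.42
eef_pos: [0.4515, -0.3381, 0.0147]
eef_rot: [[-0.026, 1.0, 0.0], [1.0, 0.026, -0.0], [-0.0, 0.0, -1.0]]
contact_force: [0.1, 0.9, -1.2]
width: 0.0275
finger_force: 40.0
```

Call:
send_rows([
  {"grip": 20, "slide": [1, -1, 1], "roll": 0},
  {"grip": 20, "slide": [1, -1, 2], "roll": 0},
  {"grip": 20, "slide": [1, -1, 3], "roll": 0},
  {"grip": 20, "slide": [1, -1, 3], "roll": 0},
])

```text
t: 21.92
eef_pos: [0.4504, -0.337, 0.0117]
eef_rot: [[-0.026, 1.0, 0.0], [1.0, 0.026, -0.0], [-0.0, 0.0, -1.0]]
contact_force: [-0.2, 0.4, 0.2]
width: 0.0273
finger_force: 40.0
```

Call:
send_rows([
  {"grip": 40, "slide": [0, 0, 0], "roll": 0},
  {"grip": 60, "slide": [0, 0, 0], "roll": 0},
  {"grip": 60, "slide": [0, 0, 0], "roll": 0},
  {"grip": 60, "slide": [0, 0, -30], "roll": 0},
  {"grip": 87, "slide": [0, 0, -90], "roll": 0},
  {"grip": 87, "slide": [0, 0, -150], "roll": 0},
  {"grip": 87, "slide": [0, 0, -190], "roll": 0},
  {"grip": 87, "slide": [0, 0, -190], "roll": 0},
  {"grip": 87, "slide": [270, 111, -190], "roll": 0.026},
  {"grip": 87, "slide": [270, 111, -190], "roll": 0.026},
  {"grip": 87, "slide": [270, 111, -190], "roll": 0.026},
  {"grip": 87, "slide": [270, 111, -190], "roll": 0.026},
  {"grip": 87, "slide": [270, 111, -190], "roll": 0.026},
  {"grip": 87, "slide": [270, 111, -190], "roll": 0.026},
  {"grip": 87, "slide": [270, 111, -190], "roll": 0.026},
  {"grip": 87, "slide": [270, 111, -190], "roll": 0.026},
], force=25)

```text
t: 23.92
eef_pos: [0.5537, -0.0654, 0.2009]
eef_rot: [[0.002, 1.0, -0.001], [1.0, -0.002, 0.0], [0.0, -0.001, -1.0]]
contact_force: [0.3, -0.6, 0.5]
width: 0.087
finger_force: 0.0
```

Run:
```python
from meas import *
c=env.camera("top"); d=env.camera("side")
for q in (c,d): objs(q,[("stone",.45,-.337,.013,.03,.08),("vee",.419,.311,.03,.06,.06)])
plates(c)
v,u=np.mgrid[:400,:640]
for q in (c,d):
    W=px2w(q,u,v,z=.005); r=np.hypot(W[...,0]-.591,W[...,1]-.153)
    m=(r<.042)&(q["img"].min(2)>110); (x,y),rr=cv2.minEnclosingCircle((W[m][:,:2]*1000).astype(np.float32)); print("circle",x,y,rr,m.sum())
    m=(abs(W[...,0]-.45)<.035)&(abs(W[...,1]+.337)<.07)&(q["img"].min(2)>110);print("outline",rect(W[m][:,:2]))
save("t3.png",c["img"],(110,250,150,470),2.5)
```

```text
stone 288 (array([ 451.1, -335.3]), array([24.9, 99.3]), 91.3) mean [ 0.451  -0.3349  0.0182]
vee 349 (array([419.2, 309.8]), array([50.3, 59.3]), 95.4) mean [0.4193 0.3099 0.0418]
stone 553 (array([ 450.3, -339.7]), array([ 28., 103.]), 91.4) mean [ 0.4504 -0.3431  0.0169]
vee 183 (array([420. , 305.5]), array([49.8, 65.1]), 95.3) mean [0.4206 0.3018 0.0409]
plate round (array([590.7, 152.2]), array([ 96. , 125.8]), 92.2)
plate blank (array([ 584.5, -112.1]), array([ 45. , 113.7]), 65.7)
plate block (array([416. , 310.7]), array([102.2, 128.7]), 94.8)
plate stone (array([ 450.2, -336.4]), array([ 95.8, 129.1]), 91.5)
circle 591.22119140625 152.96751403808594 34.38944625854492 110
outline (array([ 450.4, -337. ]), array([ 68.1, 135.9]), 89.9)
circle 591.1341552734375 145.32069396972656 34.29096984863281 26
outline (array([ 449. , -335.2]), array([ 67.8, 136.2]), 89.9)
```

View pics/t3.png

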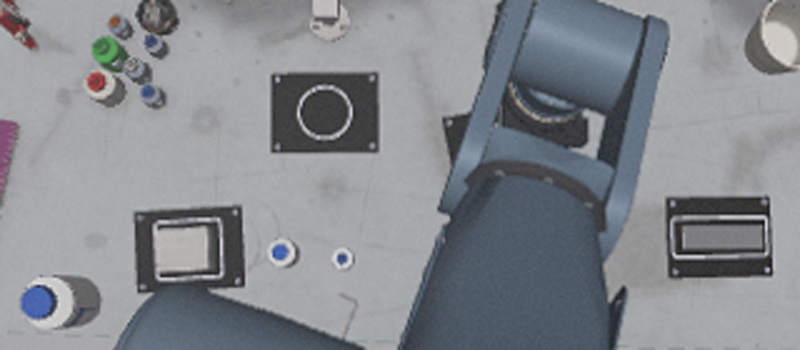

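The stone (722,237) and the vee block (185,247) lie inside their outlines, and the circle is free at (325,112). Next is the flask.

Call:
send_rows([
  {"grip": 87, "slide": [0.5, 0.5, 50], "roll": 0},
  {"grip": 87, "slide": [0.5, 0.5, 100], "roll": 0},
  {"grip": 87, "slide": [0.5, 0.5, 135], "roll": 0},
  {"grip": 87, "slide": [0.5, 0.5, 145], "roll": 0},
  {"grip": 87, "slide": [0.5, 0.5, 145], "roll": 0},
  {"grip": 35, "slide": [0.5, 0.5, 145], "roll": 0},
  {"grip": 35, "slide": [0.5, 0.5, 145], "roll": 0},
  {"grip": 35, "slide": [0.5, 0.5, 145], "roll": 0},
  {"grip": 35, "slide": [0.5, 0.5, 145], "roll": 0},
  {"grip": 35, "slide": [0.5, 0.5, 145], "roll": 0},
  {"grip": 35, "slide": [0.5, 0.5, 145], "roll": 0},
  {"grip": 35, "slide": [0.5, 0.5, 145], "roll": 0},
], force=25)

```text
t: 25.52
eef_pos: [0.5548, -0.0637, 0.0566]
eef_rot: [[0.0, 1.0, -0.0], [1.0, -0.0, 0.0], [0.0, -0.0, -1.0]]
contact_force: [-0.5, -0.1, 2.9]
width: 0.042
finger_force: 25.0
```

Call:
send_rows([
  {"grip": 35, "slide": [0, 0, -20], "roll": 0},
  {"grip": 35, "slide": [0, 0, -60], "roll": 0},
  {"grip": 35, "slide": [0, 0, -100], "roll": 0},
  {"grip": 35, "slide": [0, 0, -100], "roll": 0},
  {"grip": 35, "slide": [40, 7, -100], "roll": 0},
  {"grip": 35, "slide": [90, 15, -100], "roll": 0},
  {"grip": 35, "slide": [140, 23, -100], "roll": 0},
  {"grip": 35, "slide": [190, 32, -100], "roll": 0},
  {"grip": 35, "slide": [217, 36, -100], "roll": 0},
  {"grip": 35, "slide": [217, 36, -100], "roll": 0},
  {"grip": 35, "slide": [217, 36, -60], "roll": 0},
  {"grip": 35, "slide": [217, 36, -30], "roll": 0},
  {"grip": 35, "slide": [217, 36, -12], "roll": 0},
  {"grip": 35, "slide": [217, 36, -4], "roll": 0},
  {"grip": 35, "slide": [217, 36, 0], "roll": 0},
  {"grip": 35, "slide": [217, 36, 0.5], "roll": 0},
  {"grip": 35, "slide": [217, 36, 0.5], "roll": 0},
])

```text
t: 27.65
eef_pos: [0.5915, 0.1534, 0.0569]
eef_rot: [[-0.0, 1.0, 0.002], [1.0, 0.0, 0.0], [0.0, 0.002, -1.0]]
contact_force: [-0.1, -0.1, -1.6]
width: 0.0424
finger_force: 25.0
```

Lower slightly, release, retreat up and back.

Call:
send_rows([
  {"grip": 35, "slide": [0, 0, 0.8], "roll": 0},
  {"grip": 35, "slide": [0, 0, 0.8], "roll": 0},
  {"grip": 60, "slide": [0, 0, 0.8], "roll": 0},
  {"grip": 87, "slide": [0, 0, 0.8], "roll": 0},
  {"grip": 87, "slide": [0, 0, 0.8], "roll": 0},
  {"grip": 87, "slide": [0, 0, 0.8], "roll": 0},
  {"grip": 87, "slide": [0, 0, -30], "roll": 0},
  {"grip": 87, "slide": [0, 0, -90], "roll": 0},
  {"grip": 87, "slide": [0, 0, -150], "roll": 0},
  {"grip": 87, "slide": [0, 0, -170], "roll": 0},
  {"grip": 87, "slide": [-200, -80, -170], "roll": 0},
  {"grip": 87, "slide": [-200, -80, -170], "roll": 0},
  {"grip": 87, "slide": [-200, -80, -170], "roll": 0},
  {"grip": 87, "slide": [-200, -80, -170], "roll": 0},
  {"grip": 87, "slide": [-200, -80, -170], "roll": 0},
  {"grip": 87, "slide": [-200, -80, -170], "roll": 0},
  {"grip": 87, "slide": [-200, -80, -170], "roll": 0},
])

```text
t: 29.78
eef_pos: [0.5113, -0.0455, 0.226]
eef_rot: [[-0.002, 1.0, 0.0], [1.0, 0.002, 0.0], [0.0, 0.0, -1.0]]
contact_force: [-0.4, -0.1, -0.2]
width: 0.0871
finger_force: 0.0
```

Run:
```python
from meas import *
c=env.camera("top"); d=env.camera("side")
objs(c,[("cap",.591,.153,.095,.125,.05),("stone",.45,-.337,.013,.03,.08),("vee",.419,.311,.03,.06,.06)])
objs(d,[("flask s",.591,.153,.03,.125,.05)])
save("e.png",np.vstack([c["img"][120:250,150:470],d["img"][130:260,240:560]]),s=2)
```

```text
cap 68 (array([588.4, 152.1]), array([22.3, 23.5]), 1.0) mean [0.5885 0.152  0.1073]
stone 286 (array([ 451. , -335.2]), array([25. , 99.6]), 91.4) mean [ 0.4511 -0.3349  0.0183]
vee 348 (array([419. , 309.9]), array([50.3, 59.2]), 94.9) mean [0.4193 0.3098 0.0419]
flask s 321 (array([591.7, 142. ]), array([35.3, 41.4]), 7.1) mean [0.5903 0.1361 0.0693]
```

View pics/e.png

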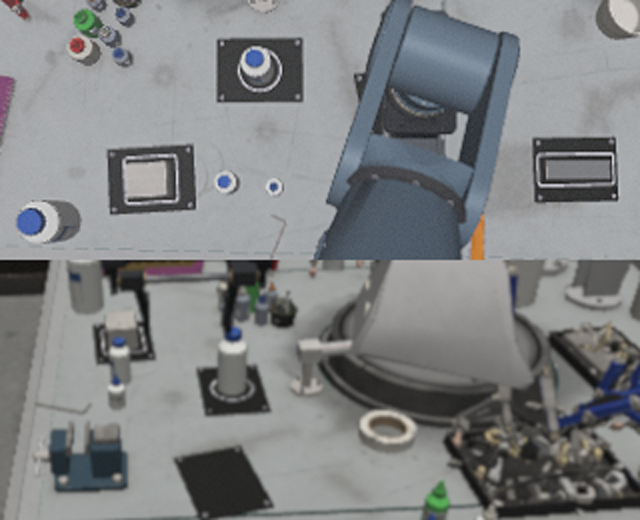

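The flask stands in the circle, the other two things sit within their outlines, and the blank plate is empty. I'm handing it in.

```bash
python3 -c "
from bench import env
print(env.sign_off())"
```

```text
the job is handed in; nothing more can be done
None
```

The job is handed in: by my last camera check the flask, whetstone and vee block each stood within about 3 mm of their own plate's centre and square with the outline, the blank plate was empty, and I kept clear of the screwdriver and small bottle; no verdict was returned.

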